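Unscrew the filter bowl and catch it in the tray

ROBOT

A 7-joint arm with a two-finger parallel gripper is mounted at the origin on a cart in front of the work surface, level with it; the furniture and walls round the work are solid. World frame = base frame: x ahead of the robot, y to its left, z up, the work surface at z = 0. Lengths are in m, angles in degrees, forces in N, time in s.
With the tool pointing down it reaches from about 0.425 to 0.875 m from the base axis. Payload 4.7 kg.
Tool frame: the origin (TCP) lies at the very end of the fingers, on their centre line; the grasp point (between the pads) lies 19 mm behind it; x points along the fingers, z is the direction in which the jaws open and shut, and the axes are right-handed (so a half turn about x gives the same grasp; the last joint's range is limited). The gripper opens to 87 mm and grips with 3 to 60 N. Pads are 19 mm wide; open, the fingers measure 117 mm over their backs; the gripper's body (75 mm by 190 mm) begins 51 mm behind the grasp point.
Start: joints at [0.808, 18.392, -4.016, 83.108, 1.295, 78.541, -3.26], TCP at [0.65, -0, 0.223] pointing down, gripper open.
Joint ranges: [-163.93, 163.93], [-17.29, 119.83], [-79.2, 71.16], [3.27, 140.29], [-89.18, 269.18], [5.43, 117.66], [-154.24, 154.24]. Speed limits (degrees/s): [147.25, 147.25, 180, 180, 180, 180, 180].

INTERFACE

Orientations are given as [roll, pitch, yaw] about the fixed x, y, z axes, in that order (R = Rz(yaw) Ry(pitch) Rx(roll)).
In Python, from cell import env gives the robot as it stands. The module is installed in compiled form; this text tells all that it offers.
- The arm moves only by the tool drive_tool, never from a script. Its argument "increments" is a list of rows, each a list of 2 entries, a list of its own where there are three numbers: the shift along the tool's x, y, z scaled (see below), then the turn, a rotation vector about the tool's x, y, z scaled (see below). In form: [[[dx, dy, dz], [wx, wy, wz]], ...]. A call has 1 to 10 rows; each row shifts and turns the commanded pose from where the row before left it, along the tool's axes as they then stand; what a row does not reach is not made up. The controller multiplies each number of a shift by 0.04 m and each number of a turn by 120 degrees. A row lasts 1/10 s, in which the tool goes at most 50 mm and 8.59 degrees, less where a joint would pass 70% of its speed; a pose out of reach is approached as far as the arm can. A call with a number of a shift or a turn outside -1 to 1 is refused whole. A call with a gripper value outside its range is refused whole. "hand" is the gripper's target within -1 to 1 (fully open at 1, half-way at 0, shut at -1), set as the call begins (left out, the last holds). The fingers move at their own pace and stop on an object; "squeeze" is the grip in N (left out, the last holds). Time passes only in rows, so rows that do not move let the fingers close. It gives the time, the measured TCP pose, the force and the opening at its end, in the units of the state.
- env.get_obs(): the state, without advancing time (a new reading comes with each control period).
- env.read_camera(name): name is "scene" or "side" or "wrist"; returns a dict with "frame" (384x512x3 uint8, red, green, blue), "fx", "fy", "cx", "cy" (pixels), "R" (3x3) and "t" (3): a world point X has camera coordinates R X + t. Camera axes: x right, y down, z forward; pixel columns grow to the right and rows downward; lengths in m; the calibration is good to about 2 mm. A picture is of the moment at which its call begins. There is no depth.
- env.sign_off(): hands the job in, once; it reports no verdict.
The state is a dict: "time_s": time; "qpos": joint angles; "joint_velocities": joint speeds; "effort": joint torques, N m; "tool_pos": TCP position; "tool_rot": TCP orientation; "force": force on the tool from outside, world axes, zero at the start; "wrist_torque": the same for the moment, N m; "grip_width": finger opening in m.
Only numpy, scipy, OpenCV 4.12 (cv2) and the standard library are available. Lean on these libraries where they do the work, as an engineer would, in place of code of your own. Each camera call takes 0.05 s, during which the arm holds its last target.

TASK

Slide the small steel tray under the filter bowl that hangs screwed to the filter head, so that it is centred below the bowl. Then unscrew the bowl by pushing its wings round, clockwise as seen from above, until it drops off the head and stands in the tray, and draw the tray aside with the bowl standing upright in it until the whole bowl, wings included, is clear of the head, seen from above. Do not let the bowl fall over or onto the bench, leave the round tub and the covered dish where they are, and let go of everything.

Things in the scene. Friction and masses are not known exactly. Their poses are not given: they have to be found in the camera images.
- filter_head: Fixed filter head on a bench stand. Origin: the bench point (z = 0) straight under the head's vertical axis; z up. Grey flange 54 mm across, underside 123 mm above the bench. A level arm 26 mm wide runs at the flange's height along +x to a column (30 x 50 mm, 133 mm high) 150 mm from the axis, on a base plate (x 115 to 195 mm, 90 mm wide, 12 mm high). All other sides are open.
- head_axis (a point): Centre of the top of the head's flange (10 mm thick), on its vertical axis, 133 mm above the bench; axes as filter_head. Nothing on the stand is higher. Beneath the flange a threaded spigot, 50 mm across, goes down into the bowl; its lower end is 92 mm above the bench.
- bowl: Loose filter bowl, 250 g: clear cup 60 mm across, grey collar, 82 mm high. Origin: centre of its underside; z up; about 38 mm above the bench when screwed up. Its three-start thread has an 18 mm lead: turned clockwise seen from above (yaw decreasing) it comes down 18 mm a turn and stays where left; after 1.25 turns (22 mm lower) it comes free and drops 10 mm into the tray; if it hangs tilted, push on.
- bowl_wings (a point): On the bowl's axis, level with the wings' tops, 81 mm above its underside (about 119 mm above the bench screwed up, 97 mm when it comes free); axes as the bowl. Four grey radial wings at 45, 135, 225 and 315 degrees in its xy plane reach from 30 to 78 mm from the axis; each is 10 mm thick and 28 mm high (down from here). A push of 5 N on a wing is ample; the thread has 1 to 2 mm of play.
- tray: Loose steel tray, 150 x 150 mm, 400 g. Origin: centre of the square's underside; z up. Floor 6 mm thick, rim 5 mm thick and 16 mm high. A tongue at its front (-x) carries an upright black handle. The tray passes under the screwed-up bowl and, with the bowl standing in it (bowl's rim 88 mm above the bench), out under the spigot. It starts left or right of the head.
- tray_mid (a point): Centre of the tray's floor, 6 mm above the tray's underside.
- tray_handle (a point): On the handle's centre line, 14 mm below its top and 62 mm above the bench, 120 mm in front (-x) of the tray's centre; axes as the tray. The handle is 24 mm along x, 14 mm thick along y, and its top is 76 mm above the bench.
- fitting_box: Loose bystander: round lidded tub, 66 mm across, 54 mm high, origin at the centre of its underside. It stands on the side of the head where the tray is not.
- petri_dish: Loose bystander: small round covered dish, 61 mm across, 16 mm high, near the bench's front edge; origin at the centre of its underside.
There are look-alikes about, which are no part of the job. There is more than one size of the bowl; the job needs the larger.

How it is judged (in metres and radians):
On the way, in this order (a step that is already met when the one before it is completed fails the run):
1. the tray's centre is within 30 mm of the head's axis while the bowl is still screwed up (underside over 32 mm above the bench) (horizontal distance between tray and head_axis below 0.03 m and height (world z) of bowl above 0.032 m), for 0.2 s.
2. the bowl has come off the thread and stands upright on the floor of the tray, under the head (height (world z) of bowl below 0.01 m and horizontal distance between bowl and tray_mid below 0.06 m and horizontal distance between bowl and head_axis below 0.08 m and angle between bowl's own z axis and vertical below 0.12 rad), for 0.2 s.
At the end, for the whole second after the job is handed in: The tray lies on the bench with the bowl standing on its floor (underside 3.5 to 10 mm above the bench, upright within 0.12 rad, axis within 60 mm of the tray's centre), the bowl's axis more than 100 mm from the head's axis, so that the wings too are about clear of the flange, and both at rest (height (world z) of bowl between 0.0035 and 0.01 m and angle between bowl's own z axis and vertical below 0.12 rad and horizontal distance between bowl and tray_mid below 0.06 m and horizontal distance between bowl and head_axis above 0.1 m and height (world z) of tray below 0.004 m and linear speed of each of bowl, tray below 0.02 m/s); the robot touches nothing.
It fails at once if the bowl falls over (tilts more than 0.5 rad) (angle between bowl's own z axis and vertical above 0.5 rad).
It fails at once if the bowl comes down on the bench, not in the tray (height (world z) of bowl below 0.0025 m).
It fails at once if the round tub is moved more than 30 mm (distance of fitting_box from where it was at the start of the episode above 0.03 m).
It fails at once if the covered dish is moved more than 30 mm (distance of petri_dish from where it was at the start of the episode above 0.03 m).
It also fails if it takes over 72 s, if anything falls off the work surface, if the arm or the gripper's body presses on something with over 40 N, if the wrist force passes 120 N, or if a joint passes its speed limit or range.

## Working session

There is one attempt and no reset: what is moved stays moved. The work goes in short steps, Python scripts to look and compute and a tool call to move; the robot and the scene stay as the last step left them, time stands still between calls to the robot, and variables do not carry over. Pictures are saved under pics/ and viewed, and the job is handed in when it is done.

Besides the shell and the picture viewer there is one more tool, called after "Emit:" in YAML: its name, and indented under it one key for each argument. drive_tool: Moves the arm, as the interface text tells. Shifts and turns lie within -1 to 1; 1 stands for 0.04 m of shift or 120 degrees of turn. Its arguments: {"type":"object","properties":{"increments":{"type":"array"},"hand":{"type":"number"},"squeeze":{"type":"number"}},"required":["increments"]}

```bash
mkdir -p pics; cat > h.py <<'E'
from cell import env
import numpy as np, cv2
def cap(n,tag):
    c=env.read_camera(n); cv2.imwrite(f'pics/{tag}.png',c['frame'][:,:,::-1]); 
    np.savez(f'pics/{tag}.npz',**{k:np.array(v) for k,v in c.items()}); return c
def load(tag): return dict(np.load(f'pics/{tag}.npz'))
def ray(c,u,v,z):
    R=np.array(c['R']);t=np.array(c['t']);o=-R.T@t
    d=R.T@np.array([(u-c['cx'])/c['fx'],(v-c['cy'])/c['fy'],1]);s=(z-o[2])/d[2];return o+s*d
def proj(c,X):
    p=np.array(c['R'])@np.array(X)+np.array(c['t']);return np.array([c['fx']*p[0]/p[2]+c['cx'],c['fy']*p[1]/p[2]+c['cy']])
E
python3 - <<'E'
from h import *
for n in("scene","side","wrist"):
    c=cap(n,n+'0');R=c['R'];print(n,-np.array(R).T@np.array(c['t']),np.array(R)[2],c['fx'])
print(env.get_obs())
E
```

```text
scene [0.00967956 0.68710514 1.1307944 ] [ 0.39896506 -0.51911398 -0.75587536] 495.9618163950138
side [ 0.37103063 -0.47389961  0.80145328] [ 0.15435442  0.57121496 -0.80615643] 352.41700790082695
wrist [0.65017736 0.07433022 0.38394302] [-0.00170608 -0.26985636 -0.96289908] 333.4947944977971
{'time_s': 0.15, 'qpos': array([ 0.80602752, 18.42852127, -4.01645416, 83.15785891,  1.29376873,
       78.54063209, -3.2591728 ]), 'joint_velocities': array([-0.09924439, -0.09809845,  0.04098738, -0.32876834, -0.00578399,
        0.02465444, -0.02200638]), 'effort': array([ 2.16972071e-04, -4.91794288e+01, -4.04079035e-01, -3.12878716e+01,
       -6.39387709e-02,  4.04033612e-02,  9.90178205e-05]), 'tool_pos': array([ 6.49591039e-01, -8.41701968e-06,  2.21730397e-01]), 'tool_rot': array([-177.5418922 ,   89.91806253, -177.53709087]), 'force': array([-0.57457137,  0.04678868,  0.37944676]), 'wrist_torque': array([-0.00111957,  0.02547786, -0.04315784]), 'grip_width': 0.08723914155931167}
```

View pics/scene0.png

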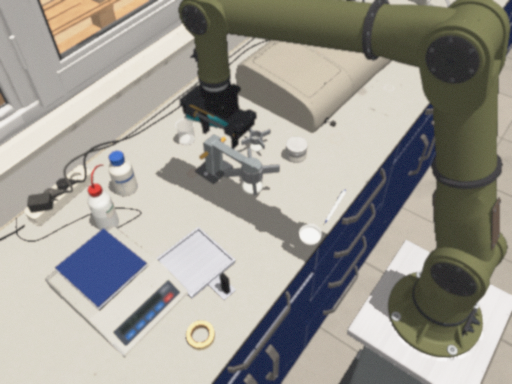

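View pics/side0.png

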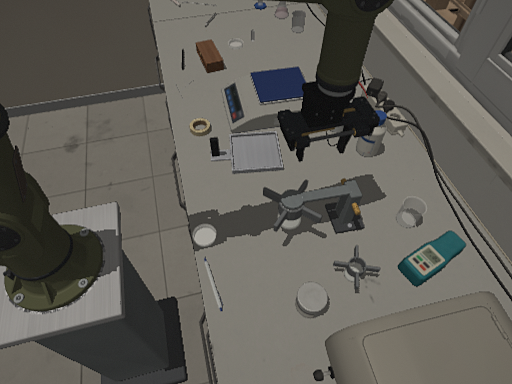

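View pics/wrist0.png

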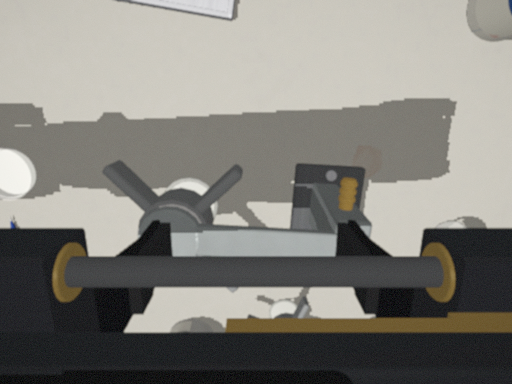

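The side view shows the head with the hanging bowl at about (291,208), the tray at (256,152) with its black handle at (214,148), the tub at (312,299) and the dish at (204,236). The small loose bowl at (357,268) is a look-alike, because it isn't hanging on the head. I'll confirm that in enlarged crops.

```bash
python3 - <<'E'
import cv2
s=cv2.imread('pics/side0.png');c=s[115:325,180:390];cv2.imwrite('pics/crop_side.png',cv2.resize(c,(798,600)if 0 else (600,600),interpolation=cv2.INTER_CUBIC))
s=cv2.imread('pics/scene0.png');c=s[120:310,150:340];cv2.imwrite('pics/crop_scene.png',cv2.resize(c,(600,600),interpolation=cv2.INTER_CUBIC))
E
```

```text
(no output)
```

View pics/crop_side.png

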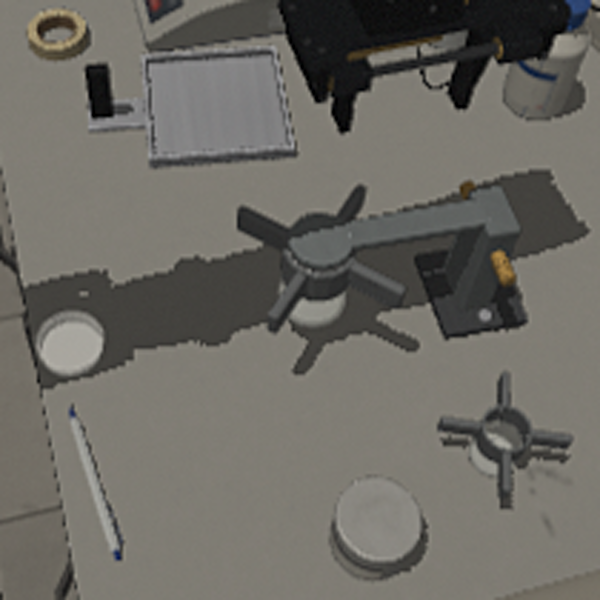

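View pics/crop_scene.png

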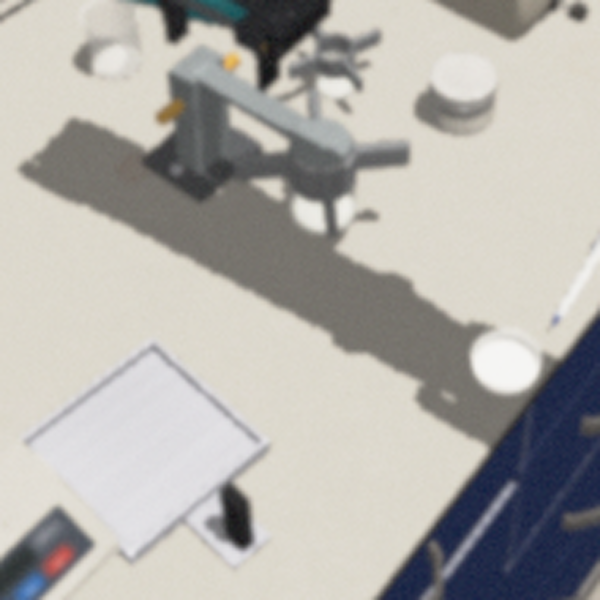

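```bash
python3 - <<'E'
from h import *
s=load('side0');c=load('scene0')
S=lambda u,v,z:ray(s,180+u/2.857,115+v/2.857,z).round(4)
C=lambda u,v,z:ray(c,150+u/3.158,120+v/3.158,z).round(4)
print('flange',S(320,243,.133),C(322,148,.133))
for p in[(148,50),(276,46),(296,152),(150,160)]:print('tray S',S(*p,.016))
for p in[(152,344),(268,442),(132,560),(24,440)]:print('tray C',C(*p,.016))
print('handle top',S(97,66,.076),C(232,487,.076))
for p in[(360,187),(241,208),(275,322),(402,287)]:print('wing',S(*p,.119))
print('wingC',C(408,148,.119))
print('column top corners',S(500,187,.133),S(470,197,.133),S(520,232,.133),C(205,48,.133),C(170,75,.133))
print('tub',S(378,518,.054),C(463,78,.054),'dish',S(71,345,.016),C(505,362,.016), 'small',S(503,437,.06))
E
```

```text
flange [ 0.5765 -0.0477  0.133 ] [ 0.5737 -0.0324  0.133 ]
tray S [0.5111 0.3208 0.016 ]
tray S [0.6494 0.2913 0.016 ]
tray S [0.6246 0.1401 0.016 ]
tray S [0.4787 0.1673 0.016 ]
tray C [0.6222 0.1547 0.016 ]
tray C [0.4792 0.1737 0.016 ]
tray C [0.4996 0.321  0.016 ]
tray C [0.6451 0.291  0.016 ]
handle top [0.446  0.2509 0.076 ] [0.4517 0.2492 0.076 ]
wing [0.6327 0.0083 0.119 ]
wing [0.5275 0.0124 0.119 ]
wing [ 0.523  -0.1013  0.119 ]
wing [ 0.6308 -0.0961  0.119 ]
wingC [ 0.5204 -0.0862  0.119 ]
column top corners [ 0.7416 -0.0315  0.133 ] [ 0.7129 -0.0349  0.133 ] [ 0.7379 -0.0786  0.133 ] [ 0.7354 -0.0698  0.133 ] [ 0.7389 -0.0243  0.133 ]
tub [ 0.5631 -0.2489  0.054 ] [ 0.5621 -0.2424  0.054 ] dish [ 0.3645 -0.0217  0.016 ] [ 0.3632 -0.0083  0.016 ] small [ 0.6796 -0.2146  0.06  ]
```

```bash
cat >> h.py <<'E'
from scipy.spatial.transform import Rotation as Ro
def toolR(o=None):
    o=o or env.get_obs(); r=o['tool_rot']; return Ro.from_euler('xyz',r,degrees=True).as_matrix()
def st():
    o=env.get_obs(); print(round(o['time_s'],2),o['tool_pos'].round(4),'F',o['force'].round(1),'g',round(o['grip_width'],4)); return o
def plan(dw):  # world shift -> tool units total
    print((toolR().T@np.array(dw)/0.04).round(3))
E
python3 - <<'E'
from h import *
print(toolR().round(3)); o=st()
plan(np.array([.449,.250,.12])-o['tool_pos'])
E
```

```text
[[-0.001 -0.     1.   ]
 [-0.     1.     0.   ]
 [-1.    -0.    -0.001]]
0.15 [ 0.6496 -0.      0.2217] F [-0.6  0.   0.4] g 0.0872
[ 2.55   6.251 -5.011]
```

Emit:
drive_tool:
  increments:
    - [[0.1,0.625,-0.5],[0,0,0]]
    - [[0.1,0.625,-0.5],[0,0,0]]
    - [[0.1,0.625,-0.5],[0,0,0]]
    - [[0.1,0.625,-0.5],[0,0,0]]
    - [[0.1,0.625,-0.5],[0,0,0]]
    - [[0.1,0.625,-0.5],[0,0,0]]
    - [[0.1,0.625,-0.5],[0,0,0]]
    - [[0.1,0.625,-0.5],[0,0,0]]
    - [[0.1,0.625,-0.5],[0,0,0]]
    - [[0.1,0.625,-0.5],[0,0,0]]
  hand: 1

```text
time_s: 1.15
tool_pos: [0.4489, 0.2507, 0.1822]
tool_rot: [-107.1, 90.0, -107.1]
force: [0.5, -0.5, -0.6]
grip_width: 0.0872
```

Emit:
drive_tool:
  increments:
    - [[0,0,0],[-0.068,0,0]]
    - [[0,0,0],[-0.068,0,0]]
    - [[0,0,0],[-0.068,0,0]]
    - [[0,0,0],[-0.068,0,0]]
    - [[0,0,0],[-0.068,0,0]]
    - [[0,0,0],[-0.068,0,0]]
    - [[0,0,0],[-0.068,0,0]]
    - [[0,0,0],[-0.068,0,0]]
    - [[0,0,0],[-0.068,0,0]]
    - [[0,0,0],[-0.068,0,0]]

```text
time_s: 2.15
tool_pos: [0.4498, 0.2498, 0.1823]
tool_rot: [136.6, 90.0, -141.4]
force: [-1.2, -0.1, -0.4]
grip_width: 0.087
```

```bash
python3 - <<'E'
from h import *
o=st();print(o['qpos'].round(1));print(toolR().round(3))
for n in("scene","side","wrist"): cap(n,n+'1')
ims=[cv2.imread(f'pics/{n}1.png') for n in("side","wrist")]
cv2.imwrite('pics/m1.png',cv2.resize(np.hstack(ims),(800,300)))
E
```

```text
2.15 [0.4498 0.2498 0.1823] F [-1.2 -0.1 -0.4] g 0.087
[-13.5   4.3 -19.3 104.7   1.5  71.3  48.7]
[[-0.   -0.99  0.14]
 [-0.    0.14  0.99]
 [-1.    0.   -0.  ]]
```

View pics/wrist1.png

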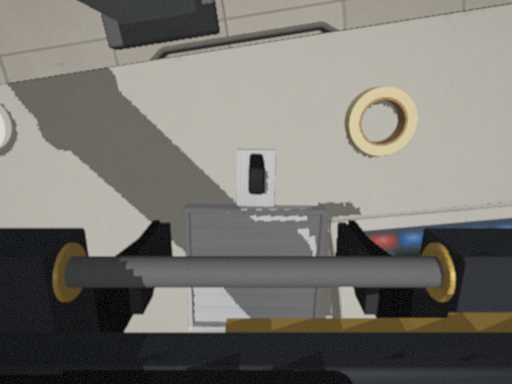

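View pics/side1.png

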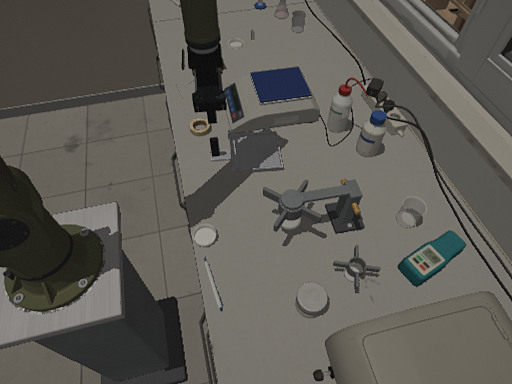

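```bash
python3 - <<'E'
from h import *
w=load('wrist1');s=load('side1')
im=s['frame'].astype(int)
print('wrist handle top(far?) ',[ray(w,u,v,.076).round(4) for u,v in((257,162),(257,156),(257,174))], ray(w,257,190,.01).round(4))
print('cam',(-w['R'].T@w['t']).round(3))
print('tongue corners',[ray(w,u,v,.004).round(4) for u,v in((237,150),(274,150),(237,206),(274,206))])
print('front rim',[ray(w,u,v,.016).round(4) for u,v in((186,206),(327,206))])
# handle region mask
g=w['frame'].max(2); m=(g<45).astype(np.uint8)[140:205,235:280]; ys,xs=np.nonzero(m);print(xs.min()+235,xs.max()+235,ys.min()+140,ys.max()+140)
print(im[135:160,208:222].max(2))
E
```

```text
wrist handle top(far?)  [array([0.4306, 0.2561, 0.076 ]), array([0.4257, 0.2568, 0.076 ]), array([0.4406, 0.2546, 0.076 ])] [0.4731 0.2505 0.01  ]
cam [0.377 0.261 0.345]
tongue corners [array([0.4295, 0.2362, 0.004 ]), array([0.435 , 0.2738, 0.004 ]), array([0.4894, 0.2264, 0.004 ]), array([0.4953, 0.2659, 0.004 ])]
front rim [array([0.4777, 0.1752, 0.016 ]), array([0.4992, 0.3202, 0.016 ])]
250 263 155 192
[[125 125 123 123 124 123 124 125 124 124 121 121 122 121]
 [124 125 127 129 132 128 111 113 111 111 126 123 122 121]
 [126 125  94  82  85  82  62  64  61  74 131 125 121 121]
 [124 102  37  11  16  16  20  14  12  45 116 126 122 121]
 [122  87  14  23  29  28  30  29  23  35  90 127 123 122]
 [125 115   7  23  21  22  22  21  20  28  83 129 122 121]
 [127 127   0  18  15  14  15  19  11  28  84 130 124 120]
 [125 126  24  11  18  19  18  15  11  23  72 130 123 122]
 [125 124  54  11  19  16  16  18  16  17  66 133 123 121]
 [124 124  63   5  14  17  17  14  17   9  60 134 123 122]
 [125 122  62   8  15  18  19  16  13  11  57 136 126 123]
 [124 123  82  11  14  15  16  19  14  12  48 118 125 123]
 [122 127 118   6  11  17  17  17  20  10  41 107 126 123]
 [123 128 128   2  14  17  19  17  17  13  33  94 129 123]
 [123 127 126  22   8  16  18  18  19  13  23  71 121 124]
 [122 125 122  57   9  20  18  19  15  13  30  83 133 133]
 [123 122 105  72   6  18  20  17  21  16  20  63 103  97]
 [124 120  93  70   4  17  15  19  18  17  13  35  66  61]
 [124 122 113  94   6  16  20  15  17  14  13  33  70  64]
 [121 123 127 128   1  14  14  16  18  16   5  24  64  57]
 [121 123 127 134   0   5   5   4   1   3   1  45 119 111]
 [121 121 124 131  72  58  87  84  89 115 111 112 134 129]
 [120 121 123 132 119 116 125 123 123 134 132 130 129 128]
 [122 121 122 131 129 129 130 131 130 131 130 130 130 130]
 [121 122 126 149 142 139 135 122 119 115 108 100  97  95]]
```

Emit:
drive_tool:
  increments:
    - [[0.34,0.08,0.04],[0,0,0]]
    - [[0.34,0.08,0.04],[0,0,0]]
    - [[0.34,0,0],[0,0,0]]
    - [[0.34,0,0],[0,0,0]]
    - [[0.34,0,0],[0,0,0]]
    - [[0.34,0,0],[0,0,0]]
    - [[0.34,0,0],[0,0,0]]
    - [[0.34,0,0],[0,0,0]]
    - [[0.34,0,0],[0,0,0]]
    - [[0.34,0,0],[0,0,0]]

```text
time_s: 3.3
tool_pos: [0.4442, 0.2541, 0.0454]
tool_rot: [-77.0, 90.0, 4.6]
force: [0.3, -0.2, 0.2]
grip_width: 0.087
```

Emit:
drive_tool:
  increments:
    - [[0,0,0],[0,0,0]]
    - [[0,0,0],[0,0,0]]
    - [[0,0,0],[0,0,0]]
    - [[0,0,0],[0,0,0]]
    - [[0,0,0],[0,0,0]]
    - [[0,0,0],[0,0,0]]
  hand: -1
  squeeze: 20

```text
time_s: 3.9
tool_pos: [0.4444, 0.2542, 0.0469]
tool_rot: [-67.9, 90.0, 13.7]
force: [0.0, 0.3, 0.2]
grip_width: 0.0472
```

```bash
python3 - <<'E'
from h import *
o=st();print(o['tool_pos']);cap('side','side2')
im=cv2.imread('pics/side2.png')[80:250,150:390];cv2.imwrite('pics/side2c.png',cv2.resize(im,None,fx=3,fy=3))
E
```

```text
3.9 [0.4444 0.2542 0.0469] F [0.  0.3 0.2] g 0.0472
[0.44440046 0.2541647  0.04694088]
```

View pics/side2c.png

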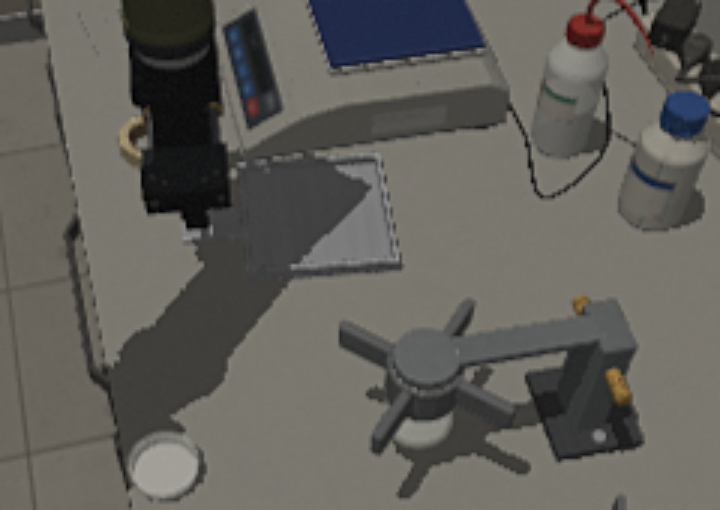

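Emit:
drive_tool:
  increments:
    - [[0,0,0],[0,0,0]]
    - [[0,0,0],[0,0,0]]
    - [[0,0,0],[0,0,0]]
    - [[0,0,0],[0,0,0]]
    - [[0,0,0],[0,0,0]]
    - [[0,0,0],[0,0,0]]
    - [[0,0,0],[0,0,0]]
    - [[0,0,0],[0,0,0]]

```text
time_s: 4.75
tool_pos: [0.4441, 0.2538, 0.0465]
tool_rot: [164.2, 90.0, -114.2]
force: [-1.0, -1.4, 1.4]
grip_width: 0.0136
```

```bash
python3 - <<'E'
from h import *
o=st();s=load('side2');print(ray(s,292,198.5,.133))
S=lambda u,v,z:ray(s,150+u/3,80+v/3,z).round(4)
W=[S(u,v,.119) for u,v in((471,303),(341,325),(378,440),(512,412))];print(W,np.mean(W,0))
h=np.array([.577,-.045]);c=np.array([.5627,.2367]);d=np.r_[h-c,0]+0;plan(d);print(d)
E
```

```text
4.75 [0.4441 0.2538 0.0465] F [-1.  -1.4  1.4] g 0.0136
[ 0.57790971 -0.04351315  0.133     ]
[array([0.6345, 0.006 , 0.119 ]), array([0.5255, 0.0113, 0.119 ]), array([ 0.5232, -0.0986,  0.119 ]), array([ 0.6289, -0.1009,  0.119 ])] [ 0.578025 -0.04555   0.119   ]
[ 3.000e-03 -1.384e+00 -6.914e+00]
[ 0.0143 -0.2817  0.    ]
```

Emit:
drive_tool:
  increments:
    - [[0,-0.03,-0.15],[0,0,0]]
    - [[0,-0.06,-0.3],[0,0,0]]
    - [[0,-0.08,-0.4],[0,0,0]]
    - [[0,-0.08,-0.4],[0,0,0]]
    - [[0,-0.08,-0.4],[0,0,0]]
    - [[0,-0.08,-0.4],[0,0,0]]
    - [[0,-0.08,-0.4],[0,0,0]]
    - [[0,-0.08,-0.4],[0,0,0]]
    - [[0,-0.08,-0.4],[0,0,0]]
    - [[0,-0.08,-0.4],[0,0,0]]

```text
time_s: 5.75
tool_pos: [0.4516, 0.1043, 0.0465]
tool_rot: [-51.4, 90.0, 30.3]
force: [0.9, 2.2, -0.4]
grip_width: 0.0135
```

Emit:
drive_tool:
  increments:
    - [[0,-0.08,-0.4],[0,0,0]]
    - [[0,-0.08,-0.4],[0,0,0]]
    - [[0,-0.08,-0.4],[0,0,0]]
    - [[0,-0.08,-0.4],[0,0,0]]
    - [[0,-0.08,-0.4],[0,0,0]]
    - [[0,-0.08,-0.4],[0,0,0]]
    - [[0,-0.08,-0.4],[0,0,0]]
    - [[0,-0.06,-0.3],[0,0,0]]
    - [[0,-0.04,-0.2],[0,0,0]]
    - [[0,0,0],[0,0,0]]

```text
time_s: 6.75
tool_pos: [0.4584, -0.0307, 0.0465]
tool_rot: [-168.5, 90.0, -87.0]
force: [1.2, -0.7, -0.4]
grip_width: 0.0139
```

```bash
python3 - <<'E'
from h import *
o=st();cap('side','side3')
im=cv2.imread('pics/side3.png')[100:270,150:390];cv2.imwrite('pics/side3c.png',cv2.resize(im,None,fx=3,fy=3))
E
```

```text
6.75 [ 0.4584 -0.0307  0.0465] F [ 1.2 -0.7 -0.4] g 0.0139
```

View pics/side3c.png

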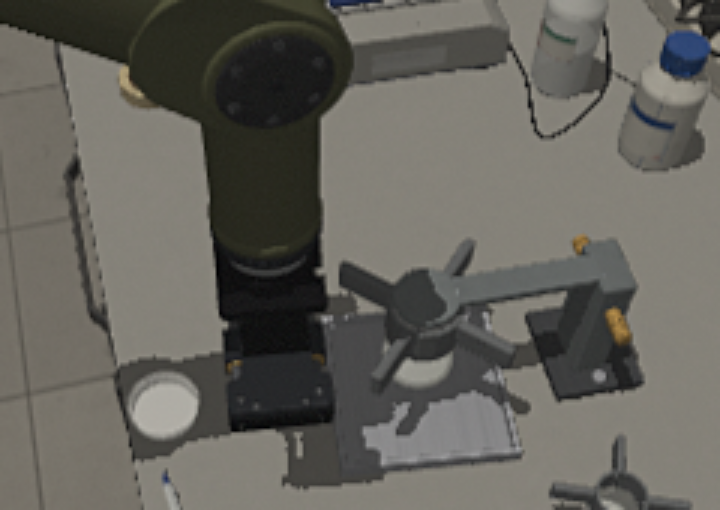

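```bash
python3 - <<'E'
from h import *
s=load('side3')
a=-np.radians(8.2);x=np.array([np.cos(a),np.sin(a)]);y=np.array([-x[1],x[0]])
c=ray(s,150+521/3,100+456/3,.016)[:2];print('back right corner',c,'centre',c-.075*x+.075*y)
print(ray(s,150+340/3,100+470/3,.008))
E
```

```text
back right corner [ 0.63854589 -0.14031014] centre [ 0.57500984 -0.05537976]
[ 0.49313725 -0.11109402  0.008     ]
```

Emit:
drive_tool:
  increments:
    - [[0,0,0],[0,0,0]]
    - [[0,0,0],[0,0,0]]
    - [[0,0,0],[0,0,0]]
  hand: -0.4

```text
time_s: 7.1
tool_pos: [0.4587, -0.0285, 0.0467]
tool_rot: [-69.5, 90.0, 12.2]
force: [0.4, 0.8, 0.2]
grip_width: 0.0245
```

Emit:
drive_tool:
  increments:
    - [[0.0,0,0],[0,0,0]]
    - [[-0.4,0,0],[0,0,0]]
    - [[-0.65,0,0],[0,0,0]]
    - [[-0.65,0,0],[0,0,0]]
    - [[-0.65,0,0],[0,0,0]]
    - [[-0.65,0,0],[0,0,0]]

```text
time_s: 7.7
tool_pos: [0.4584, -0.0288, 0.1677]
tool_rot: [-97.6, 90.0, -15.9]
force: [-0.1, 0.6, 0.3]
grip_width: 0.0262
```

```bash
python3 - <<'E'
from h import *
o=st();print(o['qpos'].round(1)); R=toolR();print(R.round(2))
plan(np.array([.560,-.100,o['tool_pos'][2]])-o['tool_pos'])
cap('side','side4');cap('scene','scene4')
im=cv2.imread('pics/side4.png')[100:270,150:390];cv2.imwrite('pics/side4c.png',cv2.resize(im,None,fx=3,fy=3))
E
```

```text
7.7 [ 0.4584 -0.0288  0.1677] F [-0.1  0.6  0.3] g 0.0262
[  6.4  -2.5  -6.  113.1  -0.3  69.4  82.2]
[[ 0.   -0.99  0.15]
 [-0.    0.15  0.99]
 [-1.   -0.   -0.  ]]
[ 1.000e-03 -2.771e+00 -1.391e+00]
```

View pics/side4c.png

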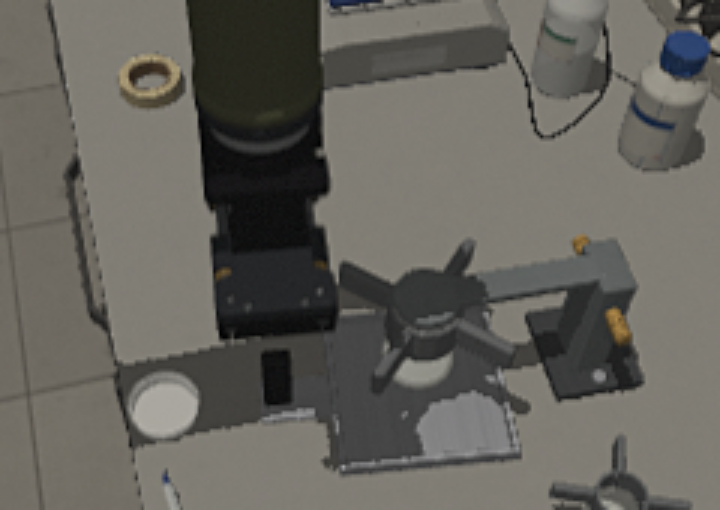

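Emit:
drive_tool:
  increments:
    - [[0,-0.69,-0.35],[0,0,0]]
    - [[0,-0.69,-0.35],[0,0,0]]
    - [[0,-0.69,-0.35],[0,0,0]]
    - [[0,-0.69,-0.35],[0,0,0]]
    - [[0,0,0],[-0.07,0,0]]
    - [[0,0,0],[-0.07,0,0]]
    - [[0,0,0],[-0.07,0,0]]
    - [[0,0,0],[-0.07,0,0]]
    - [[0,0,0],[-0.07,0,0]]
    - [[0,0,0],[-0.07,0,0]]
  hand: -1

```text
time_s: 8.8
tool_pos: [0.5591, -0.1003, 0.1654]
tool_rot: [37.5, 89.9, 169.9]
force: [-0.1, -0.4, -0.1]
grip_width: 0.0006
```

```bash
python3 - <<'E'
from h import *
o=st();print(o['qpos'].round(1)); R=toolR();print(R.round(2), np.degrees(np.arctan2(R[1,2],R[0,2])))
cap('side','side5');cap('wrist','wrist5')
im=cv2.imread('pics/side5.png')[100:270,150:390];cv2.imwrite('pics/side5c.png',cv2.resize(im,None,fx=3,fy=3))
E
```

```text
8.8 [ 0.5591 -0.1003  0.1654] F [-0.1 -0.4 -0.1] g 0.0006
[ 13.4  10.8  -6.6  99.2   1.3  70.2 138.8]
[[-0.   -0.74 -0.67]
 [ 0.   -0.67  0.74]
 [-1.    0.    0.  ]] 132.3669030014671
```

View pics/side5c.png

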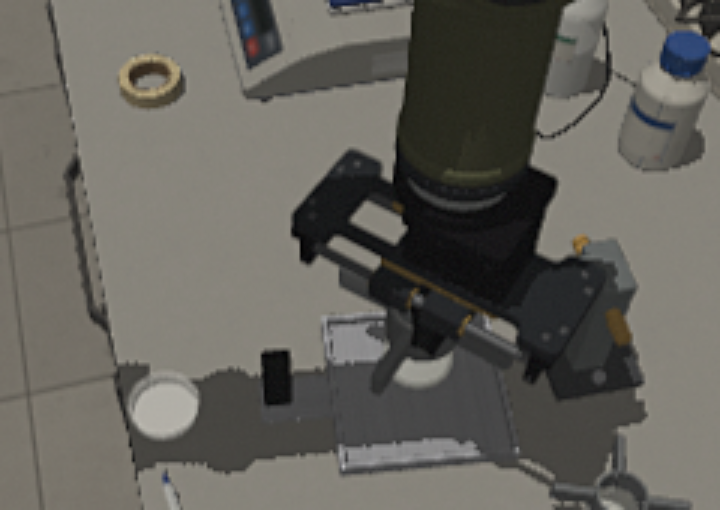

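View pics/wrist5.png

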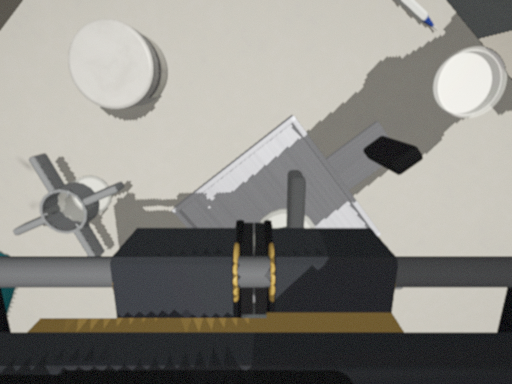

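Emit:
drive_tool:
  increments:
    - [[0.41,0,0],[0,0,0]]
    - [[0.41,0,0],[0,0,0]]
    - [[0.41,0,0],[0,0,0]]
    - [[0.41,0,0],[0,0,0]]
    - [[0.006,0.058,0.112],[0.0417,0,0]]
    - [[0.006,0.058,0.112],[0.0417,0,0]]
    - [[0.006,0.058,0.112],[0.0417,0,0]]
    - [[0.006,0.058,0.112],[0.0417,0,0]]
    - [[0.006,0.058,0.112],[0.0417,0,0]]
    - [[0.006,0.058,0.112],[0.0417,0,0]]

```text
time_s: 9.9
tool_pos: [0.534, -0.0844, 0.0989]
tool_rot: [105.8, 90.0, -152.6]
force: [0.2, -1.3, -0.2]
grip_width: 0.0003
```

```bash
cat >> h.py <<'E'
H=np.array([.578,-.045])
def pol():
    o=st();R=toolR(o);d=o['tool_pos'][:2]-H
    print('phi %.1f r %.1f yaw %.1f'%(np.degrees(np.arctan2(d[1],d[0]))%360,1e3*np.hypot(*d),np.degrees(np.arctan2(R[1,2],R[0,2]))),o['qpos'].round(0))
    return o
E
python3 - <<'E'
from h import *
pol()
cap('side','side6')
im=cv2.imread('pics/side6.png')[100:270,150:390];cv2.imwrite('pics/side6c.png',cv2.resize(im,None,fx=3,fy=3))
E
```

```text
9.9 [ 0.534  -0.0844  0.0989] F [ 0.2 -1.3 -0.2] g 0.0003
phi 221.8 r 59.0 yaw 101.5 [ 10.  11.  -4. 107.   1.  62. 107.]
```

View pics/side6c.png

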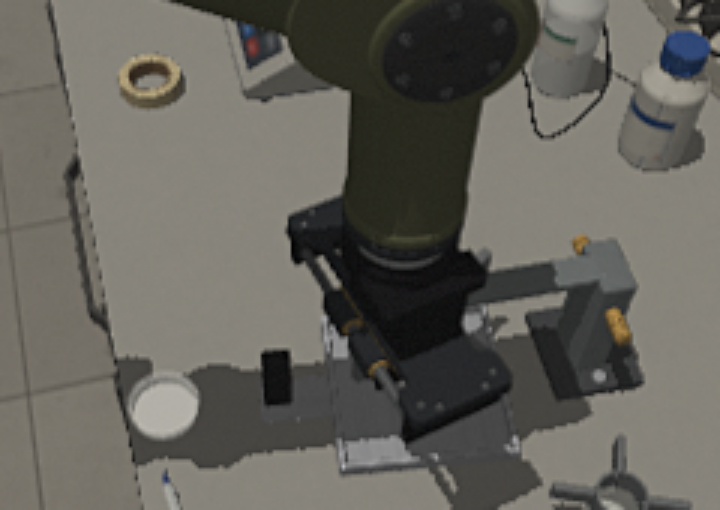

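Emit:
drive_tool:
  increments:
    - [[0.006,0.056,0.113],[0.0417,0,0]]
    - [[0.006,0.056,0.113],[0.0417,0,0]]
    - [[0.006,0.056,0.113],[0.0417,0,0]]
    - [[0.006,0.056,0.113],[0.0417,0,0]]
    - [[0.006,0.056,0.113],[0.0417,0,0]]
    - [[0.006,0.056,0.113],[0.0417,0,0]]
    - [[0.006,0.056,0.113],[0.0417,0,0]]
    - [[0.006,0.056,0.113],[0.0417,0,0]]
    - [[0.006,0.056,0.113],[0.0417,0,0]]
    - [[0.006,0.056,0.113],[0.0417,0,0]]

```text
time_s: 10.95
tool_pos: [0.5207, -0.0372, 0.0966]
tool_rot: [141.6, 89.9, -166.7]
force: [0.1, -0.4, 0.5]
grip_width: 0.0006
```

```bash

python3 - <<'E'
from h import *
pol()
cap('scene','scene7');cap('side','side7')
a=cv2.imread('pics/scene7.png')[110:230,180:320];b=cv2.imread('pics/side7.png')[150:270,230:370]
cv2.imwrite('pics/c7.png',cv2.resize(np.hstack([a,b]),None,fx=2.8,fy=2.8,interpolation=cv2.INTER_CUBIC))
E
```

```text
10.95 [ 0.5207 -0.0372  0.0966] F [ 0.1 -0.4  0.5] g 0.0006
phi 172.3 r 57.9 yaw 51.6 [  3.   9.  -2. 110.   0.  61.  53.]
```

View pics/c7.png

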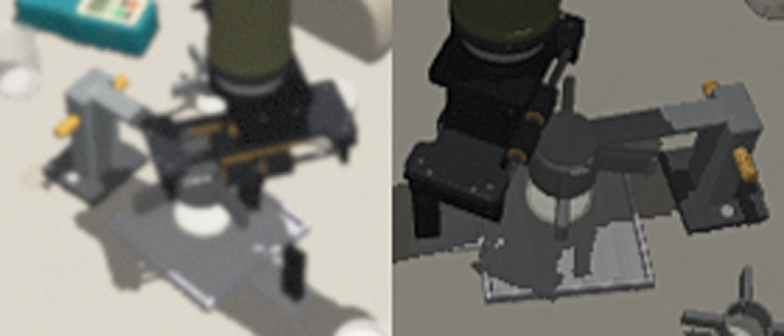

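Emit:
drive_tool:
  increments:
    - [[0.006,0.058,0.112],[0.0417,0,0]]
    - [[0.006,0.058,0.112],[0.0417,0,0]]
    - [[0.006,0.058,0.112],[0.0417,0,0]]
    - [[0.006,0.058,0.112],[0.0417,0,0]]
    - [[0.006,0.058,0.112],[0.0417,0,0]]
    - [[0.006,0.058,0.112],[0.0417,0,0]]
    - [[0.006,0.058,0.112],[0.0417,0,0]]
    - [[0.006,0.058,0.112],[0.0417,0,0]]
    - [[0.006,0.058,0.112],[0.0417,0,0]]
    - [[0.006,0.058,0.112],[0.0417,0,0]]

```text
time_s: 12.05
tool_pos: [0.5476, 0.0037, 0.0943]
tool_rot: [-178.2, 89.9, -176.4]
force: [-0.3, 0.8, 0.0]
grip_width: 0.0005
```

```bash

python3 - <<'E'
from h import *
pol()
E
```

```text
12.05 [0.5476 0.0037 0.0943] F [-0.3  0.8  0. ] g 0.0005
phi 122.0 r 57.4 yaw 1.8 [ -4.  12.   1. 107.  -0.  62.  -1.]
```

Emit:
drive_tool:
  increments:
    - [[0.006,0.055,0.114],[0.0417,0,0]]
    - [[0.006,0.055,0.114],[0.0417,0,0]]
    - [[0.006,0.055,0.114],[0.0417,0,0]]
    - [[0.006,0.055,0.114],[0.0417,0,0]]
    - [[0.006,0.055,0.114],[0.0417,0,0]]
    - [[0.006,0.055,0.114],[0.0417,0,0]]
    - [[0.006,0.055,0.114],[0.0417,0,0]]
    - [[0.006,0.055,0.114],[0.0417,0,0]]
    - [[0.006,0.055,0.114],[0.0417,0,0]]
    - [[0.006,0.055,0.114],[0.0417,0,0]]

```text
time_s: 13.05
tool_pos: [0.5967, 0.0084, 0.0919]
tool_rot: [-161.2, 89.9, 150.6]
force: [-0.5, 0.4, 0.3]
grip_width: 0.0002
```

Emit:
drive_tool:
  increments:
    - [[0.006,0.055,0.114],[0.0417,0,0]]
    - [[0.006,0.055,0.114],[0.0417,0,0]]
    - [[0.006,0.055,0.114],[0.0417,0,0]]
    - [[0,0,0],[0,0,0]]

```text
time_s: 13.45
tool_pos: [0.6106, 0.0005, 0.0912]
tool_rot: [-37.2, 90.0, -100.3]
force: [-0.6, -0.6, 0.1]
grip_width: 0.0003
```

```bash

python3 - <<'E'
from h import *
pol()
cap('scene','scene8');cap('side','side8')
a=cv2.imread('pics/scene8.png')[110:230,180:320];b=cv2.imread('pics/side8.png')[150:270,230:370]
cv2.imwrite('pics/c8.png',cv2.resize(np.hstack([a,b]),None,fx=2.8,fy=2.8,interpolation=cv2.INTER_CUBIC))
E
```

```text
13.45 [6.106e-01 5.000e-04 9.120e-02] F [-0.6 -0.6  0.1] g 0.0003
phi 54.4 r 55.9 yaw -63.1 [-10.  19.   9.  98.  -3.  63. -63.]
```

View pics/c8.png

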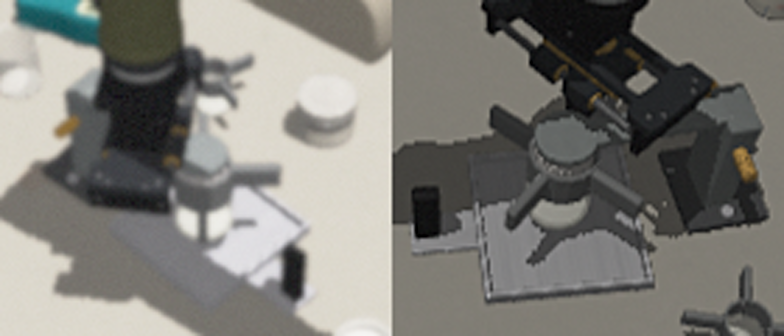

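```bash

python3 - <<'E'
from h import *
s=load('side8')
for u,v in((492,110),(511,222),(640,200)):
    p=ray(s,(u-392)/2.8+230,v/2.8+150,.110)[:2]-H;print(np.degrees(np.arctan2(p[1],p[0]))%360,np.hypot(*p))
E
```

```text
128.34345904864364 0.07480438531124635
220.43132368077488 0.08194012129039498
307.21252668164766 0.07542310667654185
```

Emit:
drive_tool:
  increments:
    - [[0,-0.055,-0.114],[0,0,0]]
    - [[-0.46,0,0],[0,0,0]]
    - [[-0.46,0,0],[0,0,0]]
    - [[-0.46,0,0],[0,0,0]]
    - [[-0.46,0,0],[0,0,0]]
    - [[0,-0.77,0.56],[0,0,0]]
    - [[0,-0.77,0.56],[0,0,0]]
    - [[0,-0.77,0.56],[0,0,0]]
    - [[0,0,0],[-0.07,0,0]]
    - [[0,0,0],[-0.07,0,0]]

```text
time_s: 14.55
tool_pos: [0.5532, -0.0988, 0.1656]
tool_rot: [62.1, 90.0, 16.0]
force: [0.9, -0.0, 0.1]
grip_width: 0.0006
```

Emit:
drive_tool:
  increments:
    - [[0,0,0],[-0.07,0,0]]
    - [[0,0,0],[-0.07,0,0]]
    - [[0,0,0],[-0.07,0,0]]
    - [[0,0,0],[-0.07,0,0]]
    - [[0,0,0],[-0.07,0,0]]
    - [[0,0,0],[-0.07,0,0]]
    - [[0,0,0],[-0.07,0,0]]
    - [[0,0,0],[-0.07,0,0]]
    - [[0,0,0],[-0.07,0,0]]
    - [[0,0,0],[-0.07,0,0]]

```text
time_s: 15.55
tool_pos: [0.5537, -0.0971, 0.1653]
tool_rot: [-13.8, 90.0, 24.2]
force: [-0.2, 0.3, -0.1]
grip_width: 0.0006
```

Emit:
drive_tool:
  increments:
    - [[0,0,0],[-0.07,0,0]]
    - [[0,0,0],[-0.07,0,0]]
    - [[0,0,0],[-0.07,0,0]]
    - [[0,0,0],[-0.07,0,0]]
    - [[0,0,0],[-0.07,0,0]]
    - [[0,0,0],[-0.07,0,0]]
    - [[0,0,0],[-0.07,0,0]]
    - [[0,0,0],[-0.07,0,0]]
    - [[0,0,0],[-0.07,0,0]]
    - [[0,0,0],[-0.07,0,0]]

```text
time_s: 16.55
tool_pos: [0.5537, -0.0971, 0.1653]
tool_rot: [167.3, 90.0, -70.6]
force: [0.1, -0.3, 0.3]
grip_width: 0.0003
```

```bash

python3 - <<'E'
from h import *
o=pol()
plan(np.array([.5553,-.0984,.091])-o['tool_pos'])
E
```

```text
16.55 [ 0.5537 -0.0971  0.1653] F [ 0.1 -0.3  0.3] g 0.0003
phi 245.0 r 57.5 yaw 122.1 [  9.  10.  -2. 100.   0.  70. 129.]
[ 1.857 -0.016 -0.048]
```

Emit:
drive_tool:
  increments:
    - [[0.465,0,0],[0,0,0]]
    - [[0.465,0,0],[0,0,0]]
    - [[0.465,0,0],[0,0,0]]
    - [[0.465,0,0],[0,0,0]]
    - [[0.006,0.063,0.11],[0.0417,0,0]]
    - [[0.006,0.063,0.11],[0.0417,0,0]]
    - [[0.006,0.063,0.11],[0.0417,0,0]]
    - [[0.006,0.063,0.11],[0.0417,0,0]]
    - [[0.006,0.063,0.11],[0.0417,0,0]]
    - [[0.006,0.063,0.11],[0.0417,0,0]]

```text
time_s: 17.55
tool_pos: [0.5312, -0.0775, 0.0896]
tool_rot: [-117.2, 90.0, -25.6]
force: [0.1, -0.1, -0.4]
grip_width: 0.0002
```

Emit:
drive_tool:
  increments:
    - [[0.006,0.063,0.11],[0.0417,0,0]]
    - [[0.006,0.063,0.11],[0.0417,0,0]]
    - [[0.006,0.063,0.11],[0.0417,0,0]]
    - [[0.006,0.063,0.11],[0.0417,0,0]]
    - [[0.006,0.063,0.11],[0.0417,0,0]]
    - [[0.006,0.063,0.11],[0.0417,0,0]]
    - [[0.006,0.063,0.11],[0.0417,0,0]]
    - [[0.006,0.063,0.11],[0.0417,0,0]]
    - [[0.006,0.063,0.11],[0.0417,0,0]]
    - [[0.006,0.063,0.11],[0.0417,0,0]]

```text
time_s: 18.55
tool_pos: [0.523, -0.0289, 0.0869]
tool_rot: [156.8, 89.9, -161.7]
force: [-0.8, 0.3, 0.1]
grip_width: 0.0004
```

```bash

python3 - <<'E'
from h import *
o=pol()
E
```

```text
18.55 [ 0.523  -0.0289  0.0869] F [-0.8  0.3  0.1] g 0.0004
phi 163.7 r 57.3 yaw 41.5 [ -2.  10.   2. 110.  -0.  60.  42.]
```

Emit:
drive_tool:
  increments:
    - [[0.006,0.063,0.11],[0.0417,0,0]]
    - [[0.006,0.063,0.11],[0.0417,0,0]]
    - [[0.006,0.063,0.11],[0.0417,0,0]]
    - [[0.006,0.063,0.11],[0.0417,0,0]]
    - [[0.006,0.063,0.11],[0.0417,0,0]]
    - [[0.006,0.063,0.11],[0.0417,0,0]]
    - [[0.006,0.063,0.11],[0.0417,0,0]]
    - [[0.006,0.063,0.11],[0.0417,0,0]]
    - [[0.006,0.063,0.11],[0.0417,0,0]]
    - [[0.006,0.063,0.11],[0.0417,0,0]]

```text
time_s: 19.55
tool_pos: [0.5553, 0.0086, 0.0844]
tool_rot: [167.7, 89.9, 159.2]
force: [-1.3, 1.0, 0.4]
grip_width: 0.0002
```

Emit:
drive_tool:
  increments:
    - [[0.006,0.06,0.112],[0.0417,0,0]]
    - [[0.006,0.06,0.112],[0.0417,0,0]]
    - [[0.006,0.06,0.112],[0.0417,0,0]]
    - [[0.006,0.06,0.112],[0.0417,0,0]]
    - [[0.006,0.06,0.112],[0.0417,0,0]]
    - [[0.006,0.06,0.112],[0.0417,0,0]]
    - [[0.006,0.06,0.112],[0.0417,0,0]]
    - [[0.006,0.06,0.112],[0.0417,0,0]]
    - [[0.006,0.06,0.112],[0.0417,0,0]]
    - [[0.006,0.06,0.112],[0.0417,0,0]]

```text
time_s: 20.55
tool_pos: [0.6049, 0.0065, 0.0821]
tool_rot: [-179.5, 89.9, 121.9]
force: [0.4, 0.6, 0.1]
grip_width: 0.0002
```

```bash

python3 - <<'E'
from h import *
pol()
cap('scene','scene9');cap('side','side9')
a=cv2.imread('pics/scene9.png')[110:230,180:320];b=cv2.imread('pics/side9.png')[150:270,230:370]
cv2.imwrite('pics/c9.png',cv2.resize(np.hstack([a,b]),None,fx=2.8,fy=2.8,interpolation=cv2.INTER_CUBIC))
E
```

```text
20.55 [0.6049 0.0065 0.0821] F [0.4 0.6 0.1] g 0.0002
phi 62.5 r 58.1 yaw -58.6 [-14.  19.  13. 100.  -5.  62. -58.]
```

View pics/c9.png

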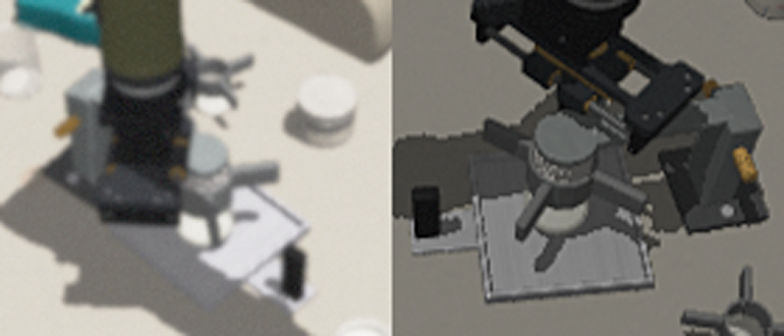

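```bash

python3 - <<'E'
from h import *
s=load('side9')
for u,v in((485,124),(522,232),(641,198)):
    p=ray(s,(u-392)/2.8+230,v/2.8+150,.101)[:2]-H;print(np.degrees(np.arctan2(p[1],p[0]))%360,np.hypot(*p))
E
```

```text
136.35236437215676 0.07520384278605864
227.46677902058624 0.08065125244261775
313.20752094654006 0.07361763089995604
```

Emit:
drive_tool:
  increments:
    - [[0,-0.06,-0.112],[0,0,0]]
    - [[-0.52,0,0],[0,0,0]]
    - [[-0.52,0,0],[0,0,0]]
    - [[-0.52,0,0],[0,0,0]]
    - [[-0.52,0,0],[0,0,0]]
    - [[0,-0.75,0.62],[0,0,0]]
    - [[0,-0.75,0.62],[0,0,0]]
    - [[0,-0.75,0.62],[0,0,0]]
    - [[0,0,0],[0,0,0]]
    - [[0,0,0],[0,0,0]]

```text
time_s: 21.65
tool_pos: [0.5623, -0.1032, 0.1656]
tool_rot: [110.9, 90.0, 52.4]
force: [-0.0, 0.7, 0.1]
grip_width: 0.0005
```

```bash

python3 - <<'E'
from h import *
o=pol();R=toolR(o)
plan(np.array([.562,-.1008,.082])-o['tool_pos'])
P=lambda f:np.r_[H+.058*np.array([np.cos(np.radians(f)),np.sin(np.radians(f))]),0]
for f in range(254,134,-10): print(f,'->',f-10,(R.T@(P(f-10)-P(f))/.04/2).round(3),'per 5deg row')
E
```

```text
21.65 [ 0.5623 -0.1032  0.1656] F [-0.   0.7  0.1] g 0.0005
phi 254.9 r 60.3 yaw -58.5 [ -7.  11.  17. 100.  -3.  70. -48.]
[ 2.091  0.023 -0.055]
254 -> 244 [-0.    -0.077 -0.1  ] per 5deg row
244 -> 234 [-0.    -0.058 -0.112] per 5deg row
234 -> 224 [ 0.    -0.038 -0.12 ] per 5deg row
224 -> 214 [ 0.    -0.017 -0.125] per 5deg row
214 -> 204 [ 0.     0.005 -0.126] per 5deg row
204 -> 194 [ 0.     0.027 -0.123] per 5deg row
194 -> 184 [ 0.     0.048 -0.117] per 5deg row
184 -> 174 [ 0.     0.068 -0.107] per 5deg row
174 -> 164 [ 0.     0.085 -0.093] per 5deg row
164 -> 154 [ 0.     0.1   -0.077] per 5deg row
154 -> 144 [ 0.     0.112 -0.058] per 5deg row
144 -> 134 [ 0.     0.12  -0.038] per 5deg row
```

Emit:
drive_tool:
  increments:
    - [[0.52,0,0],[0,0,0]]
    - [[0.52,0,0],[0,0,0]]
    - [[0.52,0,0],[0,0,0]]
    - [[0.52,0,0],[0,0,0]]
    - [[0,-0.077,-0.1],[0,0,0]]
    - [[0,-0.077,-0.1],[0,0,0]]
    - [[0,-0.058,-0.112],[0,0,0]]
    - [[0,-0.058,-0.112],[0,0,0]]
    - [[0,-0.038,-0.12],[0,0,0]]
    - [[0,-0.038,-0.12],[0,0,0]]

```text
time_s: 22.65
tool_pos: [0.5376, -0.0868, 0.0829]
tool_rot: [59.4, 89.9, 0.9]
force: [0.7, -0.2, -0.5]
grip_width: 0.0003
```

Emit:
drive_tool:
  increments:
    - [[0,-0.017,-0.125],[0,0,0]]
    - [[0,-0.017,-0.125],[0,0,0]]
    - [[0,0.005,-0.126],[0,0,0]]
    - [[0,0.005,-0.126],[0,0,0]]
    - [[0,0.027,-0.123],[0,0,0]]
    - [[0,0.027,-0.123],[0,0,0]]
    - [[0,0.048,-0.117],[0,0,0]]
    - [[0,0.048,-0.117],[0,0,0]]
    - [[0,0.068,-0.107],[0,0,0]]
    - [[0,0.068,-0.107],[0,0,0]]

```text
time_s: 23.65
tool_pos: [0.5213, -0.0404, 0.0821]
tool_rot: [-97.7, 90.0, -156.2]
force: [-0.5, -1.2, -0.6]
grip_width: 0.0009
```

```bash

python3 - <<'E'
from h import *
pol()
cap('scene','scene10');cap('side','side10')
a=cv2.imread('pics/scene10.png')[110:230,180:320];b=cv2.imread('pics/side10.png')[150:270,230:370]
cv2.imwrite('pics/c10.png',cv2.resize(np.hstack([a,b]),None,fx=2.8,fy=2.8,interpolation=cv2.INTER_CUBIC))
E
```

```text
23.65 [ 0.5213 -0.0404  0.0821] F [-0.5 -1.2 -0.6] g 0.0009
phi 175.4 r 56.9 yaw -58.5 [-12.  10.  14. 111.  -3.  60. -55.]
```

View pics/c10.png

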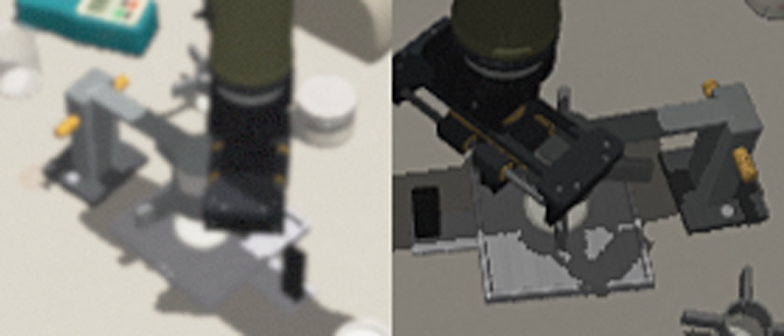

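Emit:
drive_tool:
  increments:
    - [[0,0.085,-0.093],[0,0,0]]
    - [[0,0.085,-0.093],[0,0,0]]
    - [[0,0.05,-0.039],[0,0,0]]
    - [[0,0.05,-0.039],[0,0,0]]
    - [[0,0.05,-0.039],[0,0,0]]
    - [[0,0.05,-0.039],[0,0,0]]

```text
time_s: 24.35
tool_pos: [0.5269, -0.0214, 0.0821]
tool_rot: [-77.1, 90.0, -135.6]
force: [0.3, -0.5, -0.5]
grip_width: 0.0006
```

```bash

python3 - <<'E'
from h import *
pol()
cap('scene','scene11');cap('side','side11')
a=cv2.imread('pics/scene11.png')[110:230,180:320];b=cv2.imread('pics/side11.png')[150:270,230:370]
cv2.imwrite('pics/c11.png',cv2.resize(np.hstack([a,b]),None,fx=2.8,fy=2.8,interpolation=cv2.INTER_CUBIC))
E
```

```text
24.35 [ 0.5269 -0.0214  0.0821] F [ 0.3 -0.5 -0.5] g 0.0006
phi 155.2 r 56.3 yaw -58.5 [-13.  10.  13. 110.  -3.  60. -57.]
```

View pics/c11.png

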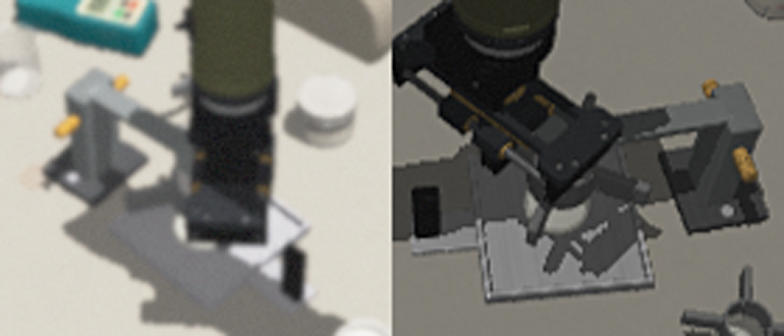

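Emit:
drive_tool:
  increments:
    - [[0,0.056,-0.029],[0,0,0]]
    - [[0,0.056,-0.029],[0,0,0]]
    - [[0,0.056,-0.029],[0,0,0]]
    - [[0,0.056,-0.029],[0,0,0]]

```text
time_s: 24.85
tool_pos: [0.5322, -0.0126, 0.0822]
tool_rot: [42.4, 90.0, -16.1]
force: [0.4, -0.5, 0.1]
grip_width: 0.0003
```

```bash

python3 - <<'E'
from h import *
pol()
cap('scene','scene12');cap('side','side12')
a=cv2.imread('pics/scene12.png')[110:230,180:320];b=cv2.imread('pics/side12.png')[150:270,230:370]
cv2.imwrite('pics/c12.png',cv2.resize(np.hstack([a,b]),None,fx=2.8,fy=2.8,interpolation=cv2.INTER_CUBIC))
E
```

```text
24.85 [ 0.5322 -0.0126  0.0822] F [ 0.4 -0.5  0.1] g 0.0003
phi 144.8 r 56.1 yaw -58.5 [-13.  11.  13. 110.  -3.  60. -58.]
```

View pics/c12.png

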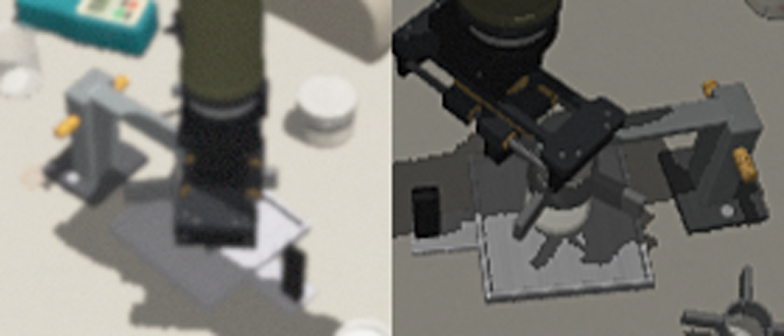

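```bash

python3 - <<'E'
from h import *
s=load('side12')
for z in(.097,.087):
  for u,v in((520,233),(647,209)):
    p=ray(s,(u-392)/2.8+230,v/2.8+150,z)[:2]-H;print(z,np.degrees(np.arctan2(p[1],p[0]))%360,np.hypot(*p))
b=cv2.imread('pics/side12.png')[190:270,250:350]
cv2.imwrite('pics/c12b.png',cv2.resize(b,None,fx=7,fy=7,interpolation=cv2.INTER_CUBIC))
E
```

```text
0.097 226.1629201645001 0.08012761997962778
0.097 310.09470725803556 0.08205089531823295
0.087 224.5573850153927 0.07486791818397474
0.087 314.4794574688301 0.08068652358457269
```

View pics/c12b.png

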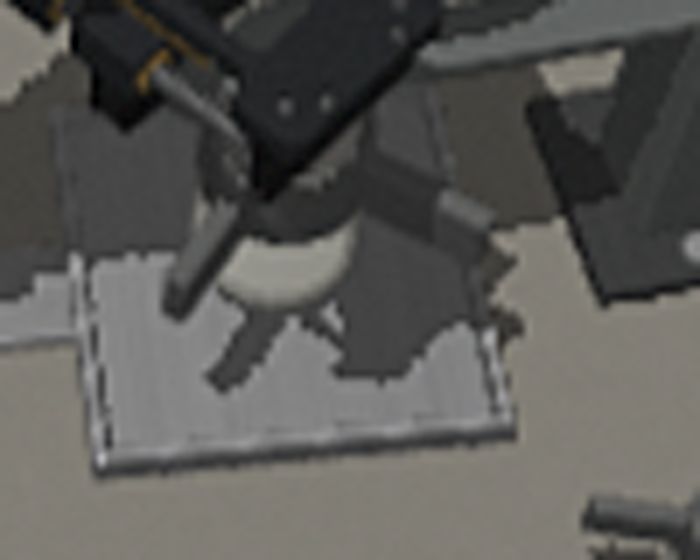

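```bash

python3 - <<'E'
from h import *
s=load('side12')
for z in(.016,.006):
  a=np.linspace(0,6.28,100);P=np.array([proj(s,[H[0]+.03*np.cos(t),H[1]+.03*np.sin(t),z]) for t in a]);print(z,P[P[:,1].argmax()],P[:,0].min(),P[:,0].max())
E
```

```text
0.016 [288.64379013 235.19270222] 276.50911834127663 299.7747770226584
0.006 [288.32094521 237.1117208 ] 276.29914780056896 299.3599937226089
```

Emit:
drive_tool:
  increments:
    - [[0,0.06,-0.019],[0,0,0]]
    - [[0,0.06,-0.019],[0,0,0]]
    - [[0,0.06,-0.019],[0,0,0]]
    - [[0,0,0],[0,0,0]]

```text
time_s: 25.35
tool_pos: [0.5374, -0.0064, 0.0822]
tool_rot: [95.6, 90.0, 37.1]
force: [0.3, 1.0, -0.3]
grip_width: 0.0004
```

```bash

python3 - <<'E'
from h import *
pol()
cap('side','side13')
b=cv2.imread('pics/side13.png')[190:270,250:350]
cv2.imwrite('pics/c13b.png',cv2.resize(b,None,fx=7,fy=7,interpolation=cv2.INTER_CUBIC))
E
```

```text
25.35 [ 0.5374 -0.0064  0.0822] F [ 0.3  1.  -0.3] g 0.0004
phi 136.5 r 56.0 yaw -58.5 [-14.  11.  13. 109.  -3.  60. -58.]
```

View pics/c13b.png

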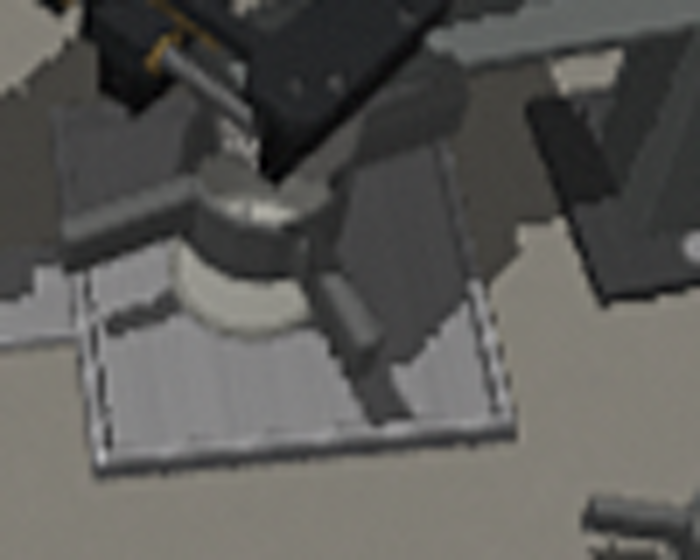

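Emit:
drive_tool:
  increments:
    - [[0,-0.03,0.01],[0,0,0]]
    - [[0,-0.03,0.01],[0,0,0]]
    - [[0,0,0],[0,0,0]]
    - [[0,0,0],[0,0,0]]

```text
time_s: 25.8
tool_pos: [0.5353, -0.0092, 0.0822]
tool_rot: [56.9, 90.0, -1.6]
force: [0.8, -0.1, 0.2]
grip_width: 0.0004
```

```bash

python3 - <<'E'
from h import *
pol()
s=cap('side','side14');cap('scene','scene14');cap('wrist','wrist14')
b=cv2.imread('pics/side14.png')[190:270,250:350]
a=cv2.imread('pics/scene14.png')[130:210,200:300]
cv2.imwrite('pics/c14.png',cv2.resize(np.hstack([a,b]),None,fx=4,fy=4,interpolation=cv2.INTER_CUBIC))
for z in(.097,.087):
  for u,v in((69,240),(368,340),(460,85)):
    p=ray(s,u/7+250,v/7+190,z)[:2]-H;print(z,p,np.degrees(np.arctan2(p[1],p[0]))%360,np.hypot(*p))
E
```

```text
25.8 [ 0.5353 -0.0092  0.0822] F [ 0.8 -0.1  0.2] g 0.0004
phi 140.0 r 55.7 yaw -58.5 [-14.  11.  13. 109.  -3.  60. -58.]
0.097 [-0.0842175 -0.0258771] 197.0803657131496 0.08810341445472185
0.097 [-0.0008486  -0.08636544] 269.437050519973 0.08636960782560352
0.097 [ 0.06329419 -0.00014249] 359.8710146729228 0.06329434932980045
0.087 [-0.08247499 -0.02015603] 193.73330370879856 0.0849022333022867
0.087 [ 0.00207737 -0.08150303] 271.46005508815813 0.08152949752548465
0.087 [0.06713069 0.00594389] 5.059893165461375 0.06739331838869736
```

View pics/c14.png

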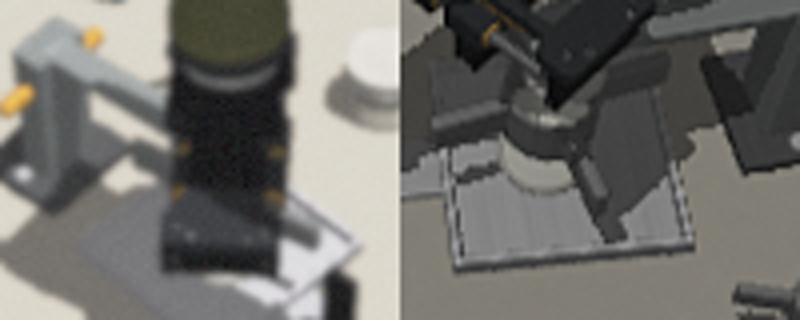

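View pics/wrist14.png

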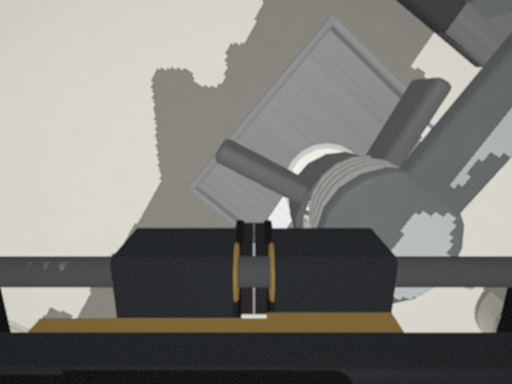

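Emit:
drive_tool:
  increments:
    - [[-0.52,0,0],[0,0,0]]
    - [[-0.52,0,0],[0,0,0]]
    - [[-0.52,0,0],[0,0,0]]
    - [[-0.52,0,0],[0,0,0]]
    - [[0,-0.64,-0.19],[0,0,0]]
    - [[0,-0.64,-0.19],[0,0,0]]
    - [[0,-0.64,-0.19],[0,0,0]]

```text
time_s: 26.65
tool_pos: [0.4572, -0.03, 0.1654]
tool_rot: [36.5, 90.0, -22.0]
force: [0.0, -1.1, 0.6]
grip_width: 0.0002
```

Emit:
drive_tool:
  increments:
    - [[0,0,0],[0.066,0,0]]
    - [[0,0,0],[0.066,0,0]]
    - [[0,0,0],[0.066,0,0]]
    - [[0,0,0],[0.066,0,0]]
    - [[0,0,0],[0.066,0,0]]
    - [[0,0,0],[0,0,0]]
  hand: 0.2

```text
time_s: 27.25
tool_pos: [0.458, -0.0297, 0.1654]
tool_rot: [98.3, 90.0, 0.2]
force: [-0.8, 0.3, 0.5]
grip_width: 0.0405
```

```bash

python3 - <<'E'
from h import *
o=pol();plan(np.array([.4585,-.0295,.0465])-o['tool_pos'])
s=cap('side','side15');cap('scene','scene15');cap('wrist','wrist15')
b=cv2.imread('pics/side15.png')[130:250,190:370]
a=cv2.imread('pics/scene15.png')[110:230,180:320]
cv2.imwrite('pics/c15.png',cv2.resize(np.hstack([a,b]),None,fx=2.5,fy=2.5,interpolation=cv2.INTER_CUBIC))
E
```

```text
27.25 [ 0.458  -0.0297  0.1654] F [-0.8  0.3  0.5] g 0.0405
phi 172.8 r 121.0 yaw -98.1 [-12.  -3.  12. 114.   1.  69. -98.]
[ 2.973  0.011 -0.008]
```

View pics/c15.png

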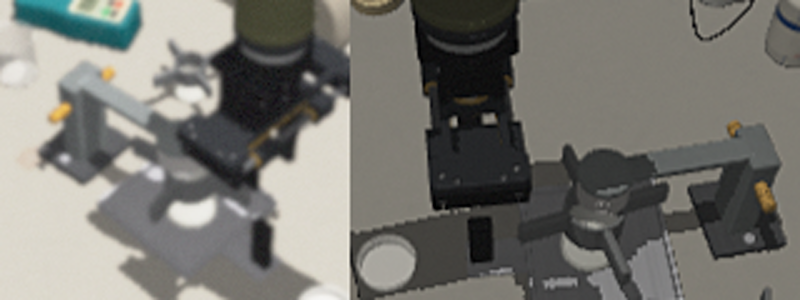

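Emit:
drive_tool:
  increments:
    - [[0.37,0,0],[0,0,0]]
    - [[0.37,0,0],[0,0,0]]
    - [[0.37,0,0],[0,0,0]]
    - [[0.37,0,0],[0,0,0]]
    - [[0.37,0,0],[0,0,0]]
    - [[0.37,0,0],[0,0,0]]
    - [[0.37,0,0],[0,0,0]]
    - [[0.37,0,0],[0,0,0]]

```text
time_s: 28.2
tool_pos: [0.4581, -0.0297, 0.0464]
tool_rot: [89.3, 90.0, -8.7]
force: [1.1, -0.2, 0.5]
grip_width: 0.0519
```

Emit:
drive_tool:
  increments:
    - [[0,0,0],[0,0,0]]
    - [[0,0,0],[0,0,0]]
    - [[0,0,0],[0,0,0]]
    - [[0,0,0],[0,0,0]]
    - [[0,0,0],[0,0,0]]
    - [[0,0,0],[0,0,0]]
    - [[0,0,0],[0,0,0]]
    - [[0,0,0],[0,0,0]]
    - [[0,0,0],[0,0,0]]
    - [[0,0,0],[0,0,0]]
  hand: -1
  squeeze: 20

```text
time_s: 29.2
tool_pos: [0.4583, -0.0298, 0.0474]
tool_rot: [103.1, 90.0, 5.0]
force: [-0.7, 0.1, 5.4]
grip_width: 0.014
```

```bash

python3 - <<'E'
from h import *
o=pol();s=cap('side','side16')
b=cv2.imread('pics/side16.png')[130:270,190:370]
cv2.imwrite('pics/c16.png',cv2.resize(b,None,fx=4,fy=4,interpolation=cv2.INTER_CUBIC))
plan([0,.18,0])
E
```

```text
29.2 [ 0.4583 -0.0298  0.0474] F [-0.7  0.1  5.4] g 0.014
phi 172.7 r 120.6 yaw -98.1 [-12.   5.  13. 121.  -1.  54. -96.]
[ 0.    -0.635 -4.455]
```

View pics/c16.png

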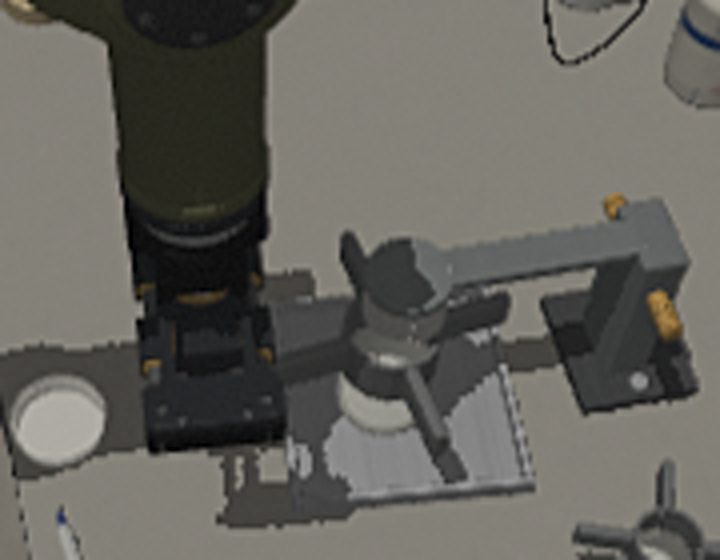

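Emit:
drive_tool:
  increments:
    - [[0,-0.005,-0.03],[0,0,0]]
    - [[0,-0.01,-0.06],[0,0,0]]
    - [[0,-0.015,-0.1],[0,0,0]]
    - [[0,-0.02,-0.14],[0,0,0]]
    - [[0,-0.025,-0.18],[0,0,0]]
    - [[0,-0.028,-0.2],[0,0,0]]
    - [[0,-0.028,-0.2],[0,0,0]]
    - [[0,-0.02,-0.14],[0,0,0]]
    - [[0,-0.01,-0.07],[0,0,0]]
    - [[0,0,0],[0,0,0]]

```text
time_s: 30.25
tool_pos: [0.4588, 0.0138, 0.0474]
tool_rot: [48.0, 89.8, -50.2]
force: [1.9, -4.0, 4.2]
grip_width: 0.0142
```

```bash

python3 - <<'E'
from h import *
o=pol();s=cap('side','side17')
b=cv2.imread('pics/side17.png')[110:250,190:370]
cv2.imwrite('pics/c17.png',cv2.resize(b,None,fx=4,fy=4,interpolation=cv2.INTER_CUBIC))
E
```

```text
30.25 [0.4588 0.0138 0.0474] F [ 1.9 -4.   4.2] g 0.0142
phi 153.7 r 132.9 yaw -98.2 [ -15.    5.   10.  121.   -1.   54. -102.]
```

View pics/c17.png

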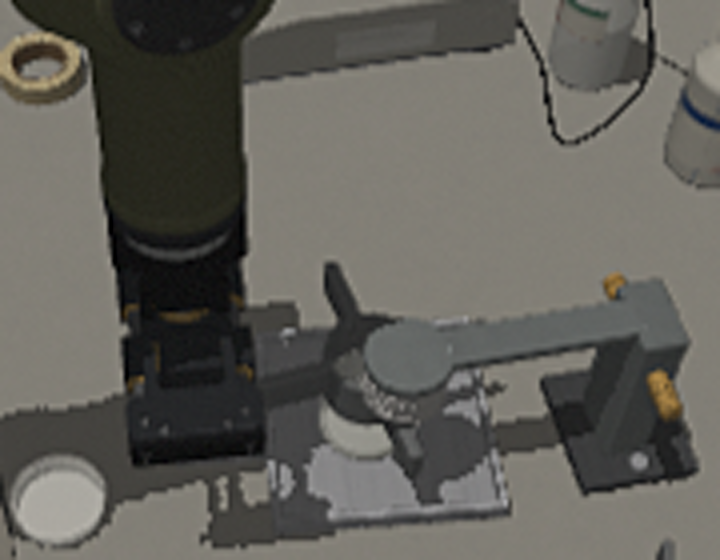

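Moved 43 mm. The bowl is upright and riding along with the tray, so I'll continue.

Emit:
drive_tool:
  increments:
    - [[0,-0.01,-0.06],[0,0,0]]
    - [[0,-0.015,-0.1],[0,0,0]]
    - [[0,-0.02,-0.14],[0,0,0]]
    - [[0,-0.025,-0.18],[0,0,0]]
    - [[0,-0.028,-0.2],[0,0,0]]
    - [[0,-0.028,-0.2],[0,0,0]]
    - [[0,-0.028,-0.2],[0,0,0]]
    - [[0,-0.028,-0.2],[0,0,0]]
    - [[0,-0.028,-0.2],[0,0,0]]
    - [[0,-0.028,-0.2],[0,0,0]]

```text
time_s: 31.3
tool_pos: [0.4588, 0.0809, 0.0474]
tool_rot: [31.4, 89.8, -66.8]
force: [1.5, -7.5, 6.4]
grip_width: 0.0142
```

Emit:
drive_tool:
  increments:
    - [[0,-0.028,-0.2],[0,0,0]]
    - [[0,-0.028,-0.2],[0,0,0]]
    - [[0,-0.028,-0.2],[0,0,0]]
    - [[0,-0.028,-0.2],[0,0,0]]
    - [[0,-0.028,-0.2],[0,0,0]]
    - [[0,-0.028,-0.2],[0,0,0]]
    - [[0,-0.028,-0.2],[0,0,0]]
    - [[0,-0.028,-0.2],[0,0,0]]
    - [[0,-0.028,-0.2],[0,0,0]]
    - [[0,-0.028,-0.2],[0,0,0]]

```text
time_s: 32.3
tool_pos: [0.4592, 0.1612, 0.0474]
tool_rot: [22.9, 89.8, -75.4]
force: [0.4, -8.2, 6.9]
grip_width: 0.014
```

Emit:
drive_tool:
  increments:
    - [[0,-0.025,-0.18],[0,0,0]]
    - [[0,-0.02,-0.14],[0,0,0]]
    - [[0,-0.015,-0.1],[0,0,0]]
    - [[0,-0.01,-0.06],[0,0,0]]
    - [[0,0,0],[0,0,0]]
    - [[0,0,0],[0,0,0]]

```text
time_s: 32.9
tool_pos: [0.4592, 0.1811, 0.0474]
tool_rot: [34.0, 89.8, -64.3]
force: [1.1, -6.9, 5.8]
grip_width: 0.0143
```

```bash

python3 - <<'E'
from h import *
o=pol();s=cap('side','side18');cap('scene','scene18')
b=cv2.imread('pics/side18.png')[90:240,190:370]
cv2.imwrite('pics/c18.png',cv2.resize(b,None,fx=4,fy=4,interpolation=cv2.INTER_CUBIC))
E
```

```text
32.9 [0.4592 0.1811 0.0474] F [ 1.1 -6.9  5.8] g 0.0143
phi 117.7 r 255.4 yaw -98.2 [ -27.    9.    2.  116.   -0.   55. -123.]
```

View pics/c18.png

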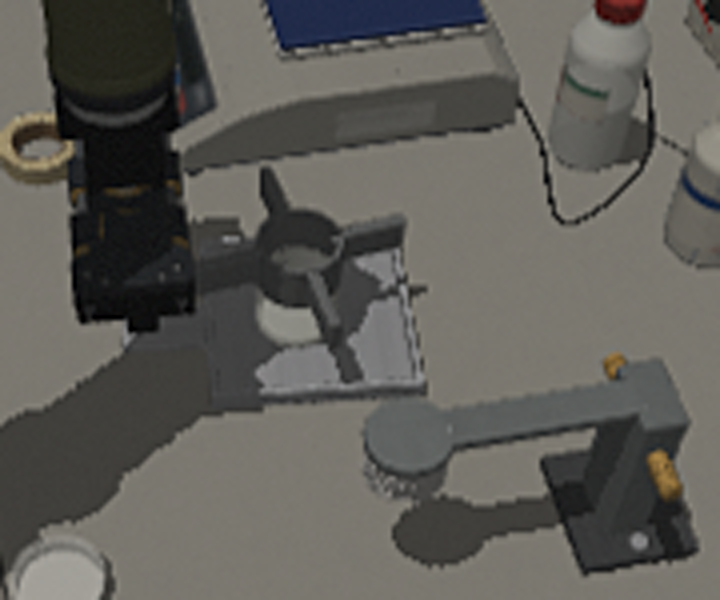

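Emit:
drive_tool:
  increments:
    - [[0,0,0],[0,0,0]]
    - [[0,0,0],[0,0,0]]
    - [[0,0,0],[0,0,0]]
    - [[0,0,0],[0,0,0]]
    - [[0,0,0],[0,0,0]]
    - [[0,0,0],[0,0,0]]
    - [[-0.3,0,0],[0,0,0]]
    - [[-0.5,0,0],[0,0,0]]
    - [[-0.5,0,0],[0,0,0]]
    - [[-0.5,0,0],[0,0,0]]
  hand: 0.2

```text
time_s: 34.0
tool_pos: [0.4582, 0.1837, 0.1207]
tool_rot: [119.7, 90.0, 21.6]
force: [0.0, -0.1, -0.8]
grip_width: 0.0521
```

Emit:
drive_tool:
  increments:
    - [[-0.5,0,0],[0,0,0]]
    - [[-0.5,0,0],[0,0,0]]
    - [[-0.5,0,0],[0,0,0]]
    - [[-0.5,0,0],[0,0,0]]
    - [[0,0,0],[0,0,0]]
    - [[0,0,0],[0,0,0]]

```text
time_s: 34.6
tool_pos: [0.4582, 0.1837, 0.1996]
tool_rot: [121.0, 89.9, 22.9]
force: [-1.5, -0.6, 0.2]
grip_width: 0.0523
```

```bash

python3 - <<'E'
from h import *
o=pol();s=cap('side','side19');cap('scene','scene19')
b=cv2.imread('pics/side19.png')[90:310,190:390]
a=cv2.imread('pics/scene19.png')[110:330,140:340]
cv2.imwrite('pics/c19.png',cv2.resize(np.hstack([a,b]),None,fx=2,fy=2,interpolation=cv2.INTER_CUBIC))
E
```

```text
34.6 [0.4582 0.1837 0.1996] F [-1.5 -0.6  0.2] g 0.0523
phi 117.6 r 258.1 yaw -98.1 [ -27.    0.    2.  107.   -0.   73. -123.]
```

View pics/c19.png

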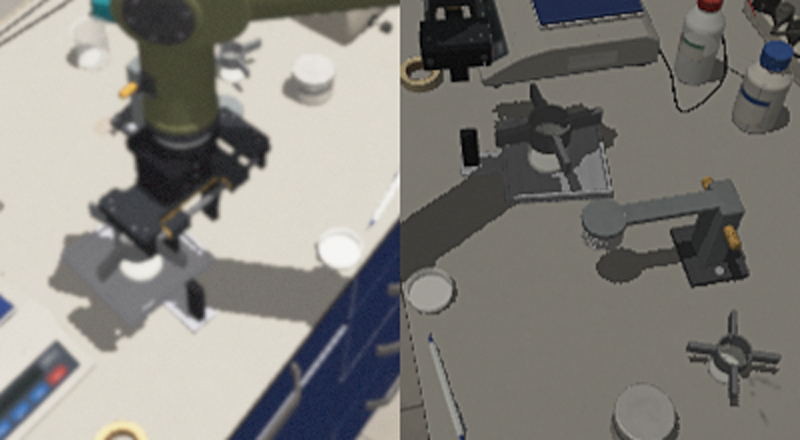

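```bash

python3 - <<'E'
from h import *
s=load('side19')
f=lambda u,v,z:ray(s,190+(u-400)/2,90+v/2,z).round(3)
T=[f(535,88,.087),f(568,188,.087),f(497,130,.087),f(600,108,.087)];print('bowl',T,np.mean(T,0),np.linalg.norm(np.mean(T,0)[:2]-H))
print('tub',f(646,412,.054),'dish',f(430,289,.016))
print(env.sign_off())
E
```

```text
bowl [array([0.568, 0.225, 0.087]), array([0.562, 0.041, 0.087]), array([0.497, 0.16 , 0.087]), array([0.646, 0.164, 0.087])] [0.56825 0.1475  0.087  ] 0.19274675743057262
tub [ 0.565 -0.249  0.054] dish [ 0.366 -0.018  0.016]
the job is handed in; nothing more can be done
None
```

The bowl is off the head and standing upright in the tray, which I drew aside to the left. I handed the job in at about 34.7 s of the 72 s allowed; the system reports no verdict.

- **Tray:** I slid it by its handle under the bowl. Its centre came within about 6–11 mm of the head's axis while the bowl was still screwed up; two estimates differed by that much.
- **Unscrewing:** I pushed the wings clockwise with the closed fingers, in three pushes totalling about 450°. The bowl then dropped into the tray under the head, about 10 mm off the axis.
- **Drawing aside:** I gripped the handle again, moved the tray about 0.21 m to the left, let go and raised the gripper clear.

**Last checks:**
- The final side picture shows the bowl upright in the tray and the whole bowl clear of the head.
- I measured the bowl's axis about 193 mm from the head's axis. That figure is slightly rough, because one wing-tip pixel was read off a little (it gave 107 mm from the bowl's centre where 78 mm is right). The margin over the required 100 mm is ample.
- The tub and the dish measured within a few mm of where they started.
- The gripper was open, clear of everything, and the wrist force was close to zero.

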